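# Transfer the microscope objectives from tray to colour-coded rack in row order

## Task

Move the four microscope objectives from the grey tray into the rack, each standing upright in the pocket of its own colour. Fill the rack one pocket after the next along the row, starting at the end with the white ball. They are delicate: set each one down into its pocket rather than dropping it, tip none over, and leave the bottle, the box and the screwdriver where they are.

Things in the scene. Friction and masses are not known exactly. Their poses are not given: they have to be found in the camera images.
- objective_red: microscope objective: upright steel cylinder with a red dust cap on top and a red band near its foot; diameter 30 mm, height 60 mm (the cap is the top 11 mm), about 0.12 kg, loose, standing in a cell of the tray at the start. Origin: centre of its underside; z up its axis; yaw means nothing (round).
- objective_yellow: microscope objective: upright steel cylinder with a yellow dust cap on top and a yellow band near its foot; diameter 30 mm, height 60 mm (the cap is the top 11 mm), about 0.12 kg, loose, standing in a cell of the tray at the start. Origin: centre of its underside; z up its axis; yaw means nothing (round).
- objective_green: microscope objective: upright steel cylinder with a green dust cap on top and a green band near its foot; diameter 30 mm, height 60 mm (the cap is the top 11 mm), about 0.12 kg, loose, standing in a cell of the tray at the start. Origin: centre of its underside; z up its axis; yaw means nothing (round).
- objective_blue: microscope objective: upright steel cylinder with a blue dust cap on top and a blue band near its foot; diameter 30 mm, height 60 mm (the cap is the top 11 mm), about 0.12 kg, loose, standing in a cell of the tray at the start. Origin: centre of its underside; z up its axis; yaw means nothing (round).
- pocket_red: target pocket: square open red plastic pocket fixed on the rack; 54 x 54 mm outside, 46 x 46 mm inside, walls 4 mm thick, 10 mm high in all, inner floor 4 mm above its origin (an objective seated in it has its origin 4 mm above the pocket's). Origin: centre of its underside, 10 mm above the bench. Its x and y axes run along and across the rack, parallel to the walls.
- pocket_yellow: target pocket: square open yellow plastic pocket fixed on the rack; 54 x 54 mm outside, 46 x 46 mm inside, walls 4 mm thick, 10 mm high in all, inner floor 4 mm above its origin (an objective seated in it has its origin 4 mm above the pocket's). Origin: centre of its underside, 10 mm above the bench. Its x and y axes run along and across the rack, parallel to the walls.
- pocket_green: target pocket: square open green plastic pocket fixed on the rack; 54 x 54 mm outside, 46 x 46 mm inside, walls 4 mm thick, 10 mm high in all, inner floor 4 mm above its origin (an objective seated in it has its origin 4 mm above the pocket's). Origin: centre of its underside, 10 mm above the bench. Its x and y axes run along and across the rack, parallel to the walls.
- pocket_blue: target pocket: square open blue plastic pocket fixed on the rack; 54 x 54 mm outside, 46 x 46 mm inside, walls 4 mm thick, 10 mm high in all, inner floor 4 mm above its origin (an objective seated in it has its origin 4 mm above the pocket's). Origin: centre of its underside, 10 mm above the bench. Its x and y axes run along and across the rack, parallel to the walls.
- rack: outgoing rack: fixed aluminium rail 290 x 70 x 10 mm, with the four coloured pockets in a row along its x axis at x = -90, -30, 30 and 90 mm, in any order of colours. Origin: on the bench under the middle of the pocket row. A white ball (diameter 22 mm) on a short post, 48 mm high in all, stands on the rail at x = +143 mm and marks the end (+x) at which filling starts.
- tray: incoming tray: fixed dark tray 256 x 66 mm with a row of four grey open cells along its x axis at x = -90, -30, 30 and 90 mm, each 48 mm wide across the row and about 55 mm along it; walls 4 mm thick, their tops 23 mm above the bench, cell floor 14 mm above the bench. Origin: on the bench under its middle. One objective stands in each cell, within about 7 mm of its centre, colours in any order. It may lie to the left or right, the rack on the other side.
- cleaner: bystander: closed white bottle, diameter 44 mm, 85 mm high, standing between tray and rack; origin: centre of its underside
- wipes: bystander: white dispenser box 80 x 60 x 45 mm, beyond the bottle; origin: centre of its underside
- driver: bystander: black-handled screwdriver about 160 mm long lying on the bench between tray and rack, nearer the robot than the bottle; origin: near its middle, on its underside

How it is judged:
On the way, in this order (a step that is already met when the one before it is completed fails the run):
1. the first pocket, beside the white ball, holds the objective of its own colour, standing on the pocket floor, still and let go (((x of pocket_red in the frame of rack between 0.07 and 0.11 m and horizontal distance between objective_red and pocket_red below 0.012 m and z of objective_red in the frame of pocket_red between 0 and 0.008 m and angle between objective_red's own z axis and vertical below 0.15 rad and linear speed of objective_red below 0.02 m/s and contact force between objective_red and the fingers below 0.05 N) or (x of pocket_yellow in the frame of rack between 0.07 and 0.11 m and horizontal distance between objective_yellow and pocket_yellow below 0.012 m and z of objective_yellow in the frame of pocket_yellow between 0 and 0.008 m and angle between objective_yellow's own z axis and vertical below 0.15 rad and linear speed of objective_yellow below 0.02 m/s and contact force between objective_yellow and the fingers below 0.05 N) or (x of pocket_green in the frame of rack between 0.07 and 0.11 m and horizontal distance between objective_green and pocket_green below 0.012 m and z of objective_green in the frame of pocket_green between 0 and 0.008 m and angle between objective_green's own z axis and vertical below 0.15 rad and linear speed of objective_green below 0.02 m/s and contact force between objective_green and the fingers below 0.05 N) or (x of pocket_blue in the frame of rack between 0.07 and 0.11 m and horizontal distance between objective_blue and pocket_blue below 0.012 m and z of objective_blue in the frame of pocket_blue between 0 and 0.008 m and angle between objective_blue's own z axis and vertical below 0.15 rad and linear speed of objective_blue below 0.02 m/s and contact force between objective_blue and the fingers below 0.05 N))), for 0.2 s.
2. the second pocket from the white ball, holds the objective of its own colour, standing on the pocket floor, still and let go (((x of pocket_red in the frame of rack between 0.01 and 0.05 m and horizontal distance between objective_red and pocket_red below 0.012 m and z of objective_red in the frame of pocket_red between 0 and 0.008 m and angle between objective_red's own z axis and vertical below 0.15 rad and linear speed of objective_red below 0.02 m/s and contact force between objective_red and the fingers below 0.05 N) or (x of pocket_yellow in the frame of rack between 0.01 and 0.05 m and horizontal distance between objective_yellow and pocket_yellow below 0.012 m and z of objective_yellow in the frame of pocket_yellow between 0 and 0.008 m and angle between objective_yellow's own z axis and vertical below 0.15 rad and linear speed of objective_yellow below 0.02 m/s and contact force between objective_yellow and the fingers below 0.05 N) or (x of pocket_green in the frame of rack between 0.01 and 0.05 m and horizontal distance between objective_green and pocket_green below 0.012 m and z of objective_green in the frame of pocket_green between 0 and 0.008 m and angle between objective_green's own z axis and vertical below 0.15 rad and linear speed of objective_green below 0.02 m/s and contact force between objective_green and the fingers below 0.05 N) or (x of pocket_blue in the frame of rack between 0.01 and 0.05 m and horizontal distance between objective_blue and pocket_blue below 0.012 m and z of objective_blue in the frame of pocket_blue between 0 and 0.008 m and angle between objective_blue's own z axis and vertical below 0.15 rad and linear speed of objective_blue below 0.02 m/s and contact force between objective_blue and the fingers below 0.05 N))), for 0.2 s.
3. the third pocket from the white ball, holds the objective of its own colour, standing on the pocket floor, still and let go (((x of pocket_red in the frame of rack between -0.05 and -0.01 m and horizontal distance between objective_red and pocket_red below 0.012 m and z of objective_red in the frame of pocket_red between 0 and 0.008 m and angle between objective_red's own z axis and vertical below 0.15 rad and linear speed of objective_red below 0.02 m/s and contact force between objective_red and the fingers below 0.05 N) or (x of pocket_yellow in the frame of rack between -0.05 and -0.01 m and horizontal distance between objective_yellow and pocket_yellow below 0.012 m and z of objective_yellow in the frame of pocket_yellow between 0 and 0.008 m and angle between objective_yellow's own z axis and vertical below 0.15 rad and linear speed of objective_yellow below 0.02 m/s and contact force between objective_yellow and the fingers below 0.05 N) or (x of pocket_green in the frame of rack between -0.05 and -0.01 m and horizontal distance between objective_green and pocket_green below 0.012 m and z of objective_green in the frame of pocket_green between 0 and 0.008 m and angle between objective_green's own z axis and vertical below 0.15 rad and linear speed of objective_green below 0.02 m/s and contact force between objective_green and the fingers below 0.05 N) or (x of pocket_blue in the frame of rack between -0.05 and -0.01 m and horizontal distance between objective_blue and pocket_blue below 0.012 m and z of objective_blue in the frame of pocket_blue between 0 and 0.008 m and angle between objective_blue's own z axis and vertical below 0.15 rad and linear speed of objective_blue below 0.02 m/s and contact force between objective_blue and the fingers below 0.05 N))), for 0.2 s.
4. the last pocket, farthest from the white ball, holds the objective of its own colour, standing on the pocket floor, still and let go (((x of pocket_red in the frame of rack between -0.11 and -0.07 m and horizontal distance between objective_red and pocket_red below 0.012 m and z of objective_red in the frame of pocket_red between 0 and 0.008 m and angle between objective_red's own z axis and vertical below 0.15 rad and linear speed of objective_red below 0.02 m/s and contact force between objective_red and the fingers below 0.05 N) or (x of pocket_yellow in the frame of rack between -0.11 and -0.07 m and horizontal distance between objective_yellow and pocket_yellow below 0.012 m and z of objective_yellow in the frame of pocket_yellow between 0 and 0.008 m and angle between objective_yellow's own z axis and vertical below 0.15 rad and linear speed of objective_yellow below 0.02 m/s and contact force between objective_yellow and the fingers below 0.05 N) or (x of pocket_green in the frame of rack between -0.11 and -0.07 m and horizontal distance between objective_green and pocket_green below 0.012 m and z of objective_green in the frame of pocket_green between 0 and 0.008 m and angle between objective_green's own z axis and vertical below 0.15 rad and linear speed of objective_green below 0.02 m/s and contact force between objective_green and the fingers below 0.05 N) or (x of pocket_blue in the frame of rack between -0.11 and -0.07 m and horizontal distance between objective_blue and pocket_blue below 0.012 m and z of objective_blue in the frame of pocket_blue between 0 and 0.008 m and angle between objective_blue's own z axis and vertical below 0.15 rad and linear speed of objective_blue below 0.02 m/s and contact force between objective_blue and the fingers below 0.05 N))), for 0.2 s.
At the end, for the whole second after the job is handed in: Every objective stands in the pocket of its own colour: centre within 12 mm of the pocket's centre, foot on the pocket floor (within 4 mm), within 0.15 rad of upright, let go and at rest (below 20 mm/s) (horizontal distance between objective_red and pocket_red below 0.012 m and z of objective_red in the frame of pocket_red between 0 and 0.008 m and angle between each of objective_red, objective_yellow, objective_green, objective_blue's own z axis and vertical below 0.15 rad and linear speed of each of objective_red, objective_yellow, objective_green, objective_blue below 0.02 m/s and contact force between each of objective_red, objective_yellow, objective_green, objective_blue and the fingers below 0.05 N and horizontal distance between objective_yellow and pocket_yellow below 0.012 m and z of objective_yellow in the frame of pocket_yellow between 0 and 0.008 m and horizontal distance between objective_green and pocket_green below 0.012 m and z of objective_green in the frame of pocket_green between 0 and 0.008 m and horizontal distance between objective_blue and pocket_blue below 0.012 m and z of objective_blue in the frame of pocket_blue between 0 and 0.008 m); the robot touches nothing.
It fails at once if a bystander (bottle, box or screwdriver) is pushed more than 30 mm (distance of any of cleaner, wipes, driver from where it was at the start of the episode above 0.03 m).
It fails at once if an objective is tipped over (more than 45 degrees) (angle between any of objective_red, objective_yellow, objective_green, objective_blue's own z axis and vertical above 0.785 rad).
It fails at once if an objective is dropped: let go with its foot more than 25 mm above the floor of its pocket ((horizontal distance between objective_red and pocket_red below 0.03 m and z of objective_red in the frame of pocket_red above 0.029 m and contact force between objective_red and the fingers below 0.01 N) or (horizontal distance between objective_yellow and pocket_yellow below 0.03 m and z of objective_yellow in the frame of pocket_yellow above 0.029 m and contact force between objective_yellow and the fingers below 0.01 N) or (horizontal distance between objective_green and pocket_green below 0.03 m and z of objective_green in the frame of pocket_green above 0.029 m and contact force between objective_green and the fingers below 0.01 N) or (horizontal distance between objective_blue and pocket_blue below 0.03 m and z of objective_blue in the frame of pocket_blue above 0.029 m and contact force between objective_blue and the fingers below 0.01 N)).
It also fails if it takes over 115 s, if anything falls off the work surface, if the arm or the gripper's body presses on something with over 40 N, if the wrist force passes 120 N, or if a joint passes its speed limit or range.

## Robot

A 6-joint arm with a two-finger parallel gripper is mounted at the origin on the work surface. World frame = base frame: x ahead of the robot, y to its left, z up, the work surface at z = 0. Lengths are in m, angles in rad, forces in N, time in s.
With the tool pointing down it reaches from about 0.35 to 0.775 m from the base axis. Payload 5.5 kg.
Tool frame: the origin (TCP) lies on the centre line of the jaws, within the pads' length; the fingertips stand 11 mm ahead of it and the grasp point (between the pads) lies 8 mm behind it; z points along the fingers, y is the line along which they close (so a half turn about z gives the same grasp; the last joint's range is limited). The gripper opens to 85 mm and grips with 20 to 120 N. Pads are 22 mm wide; open, the fingers measure 114 mm over their backs; the gripper's body (76 mm by 85 mm) begins 54 mm behind the grasp point. The pads swing forward as they close: fully open they stand 13 mm farther back than shut.
Start: joints at [-1.247, 0.313, 0.046, 1.304, 0, 1.431], TCP at [0.257, -0.514, 0.242] pointing down, gripper open.
Joint ranges: [-2.76, 2.76], [-0.86, 1.69], [-1.03, 1.26], [-2.2, 2.34], [-1.47, 1.5], [-3.14, 3.14]. Speed limits (rad/s): [2.57, 2.57, 3.14, 3.14, 3.14, 3.14].

## Interface

Orientations are given as a unit quaternion [w, x, y, z].
In Python, from workcell import get_state, eyes, env gives the robot as it stands.
- The arm moves only by the shell command python3 -m inch 'ROWS' [OPENING] [FORCE]. ROWS is JSON, one flat list of numbers, 4 for each row, row after row: the shift along the tool's x, y, z in cm, then the turn about the tool's z in rad. A call has exactly 5 rows; each row shifts and turns the commanded pose from where the row before left it, along the tool's axes as they then stand; what a row does not reach is not made up. A row lasts 1/12 s, in which the tool goes at most 41.7 mm and 7.16 degrees, less where a joint would pass 70% of its speed; a pose out of reach is approached as far as the arm can. A call is refused whole if a number of a shift passes 4.17 or a number of a turn 0.125, either way. A call with a gripper value outside its range is refused whole. OPENING is the opening, from -1 (shut) to 1 (fully open), set as the call begins (- or left out, the last holds). The fingers move at their own pace and stop on an object; FORCE is the grip in N (left out, the last holds). Time passes only in rows, so rows that do not move let the fingers close, or fill a call up. It gives the time, the measured TCP pose, the force, the opening and the grip force at its end, in the units of the state.
- get_state(): the state, without advancing time (a new reading comes with each control period).
- eyes.read_camera(name): name is "side" or "top" or "wrist"; returns the picture (480x640x3 uint8, red, green, blue); there is no depth.
- eyes.camera_info(name): a dict with "fovy" (degrees; the focal length in pixels is half the picture's height over the tangent of half this angle, whatever the lens; pixels are square), "cx", "cy" (the principal point, pixels), "xyz" and "orientation" of the camera in the world. Camera axes: x right, y down, z forward; pixel columns grow to the right and rows downward; lengths in m; the calibration is good to about 2 mm. A picture is of the moment at which its call begins: read the wrist's pose just before it. camera_info takes no time and is no camera call; for the wrist camera it gives the pose at the moment of the call.
- env.hand_in(): hands the job in; it is judged then, once.
The state is a dict: "clock": time; "joint_pos": joint angles; "qvel": joint speeds; "tau": joint torques, N m; "tcp_pos": TCP position; "orientation": TCP orientation; "wrist_force": force on the tool from outside, world axes, zero at the start; "ft_torque": the same for the moment, N m; "finger_gap": finger opening in m; "grip_force": force on a finger pad.
Only numpy, scipy, OpenCV 4.12 (cv2) and the standard library are available. Lean on these libraries where they do the work, as an engineer would, in place of code of your own. Each camera call takes 0.05 s, during which the arm holds its last target. There are 200 camera calls.

## Working session

There is one attempt and no reset: what is moved stays moved. The work goes in short steps, Python scripts to look and compute and a shell command to move; the robot and the scene stay as the last step left them, time stands still between calls to the robot, and variables do not carry over. Pictures are saved under pics/ and viewed, at most 14 in all, crops included, and the job is handed in when it is done.

```bash
mkdir -p pics; ls; python3 - <<'E'
from workcell import get_state, eyes, env
import cv2
print(get_state())
for n in ("top","side","wrist"):
    print(n,eyes.camera_info(n)); im=eyes.read_camera(n); cv2.imwrite(f"pics/{n}0.png",im[:,:,::-1])
E
```

```text
pics
{'clock': 0.0, 'joint_pos': array([-1.24657840e+00,  3.13991155e-01,  4.49742781e-02,  1.30360428e+00,
        9.42660702e-06,  1.43118232e+00]), 'qvel': array([-0.00025525, -0.00055052,  0.00080011,  0.00045286, -0.00011502,
       -0.00076774]), 'tau': array([ 7.53880540e-04, -4.80622816e+01,  2.98535013e+01,  1.93794578e-02,
        2.16663159e-05, -6.22921107e-06]), 'tcp_pos': array([ 0.25707004, -0.51378116,  0.2414122 ]), 'orientation': array([-9.08966796e-04,  9.73227406e-01,  2.29842518e-01, -7.94050440e-05]), 'wrist_force': array([ 0.53776476, -0.1777942 , -0.09987855]), 'ft_torque': array([-0.07635549, -0.04116453, -0.01035138]), 'grip_force': 0.0, 'finger_gap': 0.08575383590960199}
top {'fovy': 43.279904019392724, 'cx': 313.6049916250402, 'cy': 235.57546099363577, 'xyz': array([0.46835754, 0.00562594, 1.23085619]), 'orientation': array([-0.02978099,  0.71074948, -0.70150384,  0.04290272])}
side {'fovy': 45.53070138966168, 'cx': 320.6806382205214, 'cy': 238.79622080103448, 'xyz': array([0.5081727 , 0.70618595, 0.89317935]), 'orientation': array([ 0.02093207, -0.08025005,  0.93472909, -0.34554783])}
wrist {'fovy': 66.39940431618581, 'cx': 320.5881676084584, 'cy': 243.13837828542327, 'xyz': array([ 0.3218014 , -0.48111319,  0.37247955]), 'orientation': array([ 0.12041947,  0.84226053, -0.51992388, -0.07599677])}
```

View pics/top0.png

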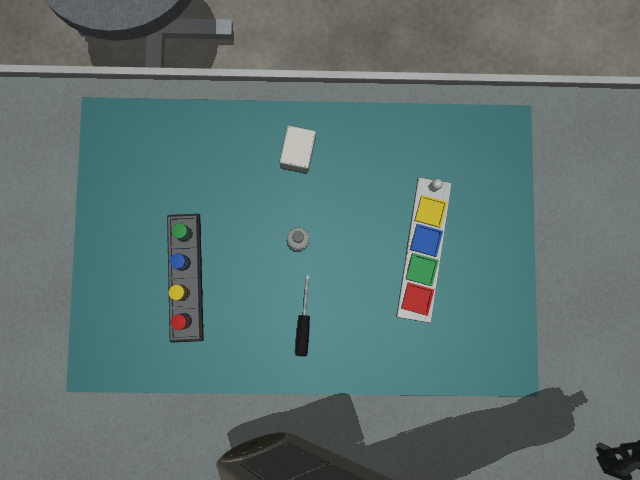

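View pics/side0.png

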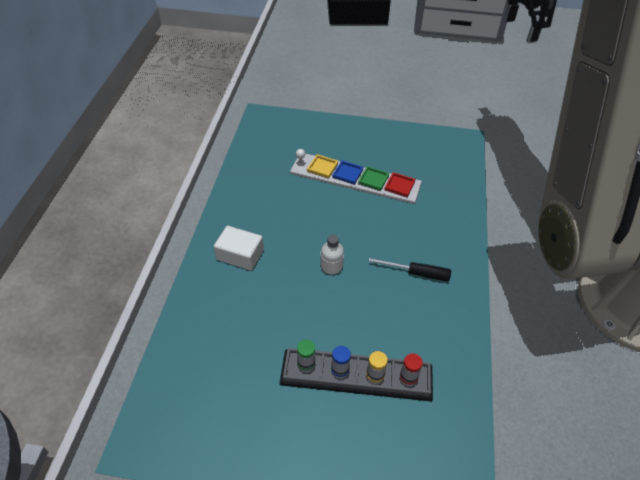

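The top view shows the tray at x≈185 px, with green, blue, yellow and red from far to near. The rack is at x≈425 px, with the ball at (437,184), then yellow, blue, green and red, so that is the filling order. Next I'll measure by colour segmentation in both views.

```bash
cat > h.py <<'E'
import cv2, numpy as np
from scipy.spatial.transform import Rotation as R
from workcell import get_state, eyes
HUE={'red':(172,6),'yellow':(18,32),'green':(50,80),'blue':(100,125)}
def q2r(q): return R.from_quat([q[1],q[2],q[3],q[0]])
def ray(info,u,v,z):
    f=240/np.tan(np.radians(info['fovy'])/2)
    d=q2r(info['orientation']).apply([(u-info['cx'])/f,(v-info['cy'])/f,1])
    c=np.array(info['xyz']); return (c+d*(z-c[2])/d[2])[:2]
def blobs(im,col,amin=40):
    h=cv2.cvtColor(im,cv2.COLOR_RGB2HSV); a,b=HUE[col]; H=h[...,0]
    m=((H>=a)&(H<=b)) if a<b else ((H>=a)|(H<=b))
    m=(m&(h[...,1]>150)&(h[...,2]>60)).astype(np.uint8)
    n,l,s,c=cv2.connectedComponentsWithStats(m)
    out=[]
    for i in range(1,n):
        if s[i,4]>amin:
            cn=cv2.findContours((l==i).astype(np.uint8),0,2)[0][0]
            r=cv2.minAreaRect(cn); out.append((s[i,4],tuple(c[i].round(1)),tuple(np.round(r[0],1)),tuple(np.round(r[1],1))))
    return sorted(out,key=lambda t:-t[0])
def off(p,st=None):
    "shift in tool cm to bring the TCP over world xy p"
    st=st or get_state()
    return q2r(st['orientation']).inv().apply([*(np.array(p)-st['tcp_pos'][:2]),0])*100
E
python3 - <<'E'
from h import *
for n in ("top","side"):
    im=cv2.imread(f"pics/{n}0.png")[:,:,::-1].copy(); I=eyes.camera_info(n)
    for c in HUE:
        for b in blobs(im,c)[:4]:
            print(n,c,b,'cap74',ray(I,*b[1],.074).round(4),'pk20',ray(I,*b[2],.020).round(4))
I=eyes.camera_info("top")
print('rack corners',[ray(I,*p,.01).round(3) for p in((418,178),(451,183),(430,322),(397,317))])
print('tray corners',[ray(I,*p,.023).round(3) for p in((168,215),(199,214),(203,341),(170,342))])
print('bottle',ray(I,298,239,.085),'driver',ray(I,302,355,.02),ray(I,307,276,.005),'box',ray(I,299,146,.045))
E
```

```text
top red (np.int32(705), (np.float64(417.5), np.float64(298.7)), (np.float64(417.5), np.float64(298.6)), (np.float64(26.4), np.float64(26.7))) cap74 [ 0.4696 -0.2149] pk20 [ 0.4698 -0.2252]
top red (np.int32(193), (np.float64(178.4), np.float64(321.7)), (np.float64(178.5), np.float64(321.5)), (np.float64(14.1), np.float64(15.6))) cap74 [0.4209 0.238 ] pk20 [0.4191 0.2487]
top yellow (np.int32(687), (np.float64(430.7), np.float64(211.0)), (np.float64(430.7), np.float64(210.9)), (np.float64(26.1), np.float64(26.3))) cap74 [ 0.639  -0.2415] pk20 [ 0.6471 -0.2531]
top yellow (np.int32(194), (np.float64(176.4), np.float64(292.0)), (np.float64(176.5), np.float64(292.0)), (np.float64(14.0), np.float64(15.0))) cap74 [0.4767 0.2438] pk20 [0.4771 0.2547]
top green (np.int32(66), (np.float64(175.9), np.float64(228.8)), (np.float64(175.7), np.float64(228.9)), (np.float64(7.5), np.float64(12.5))) cap74 [0.5972 0.249 ] pk20 [0.603  0.2607]
top blue (np.int32(690), (np.float64(426.3), np.float64(239.9)), (np.float64(426.3), np.float64(239.8)), (np.float64(26.2), np.float64(26.2))) cap74 [ 0.5826 -0.
[... 986 characters left out ...]
.int32(443), (np.float64(347.7), np.float64(171.3)), (np.float64(347.4), np.float64(171.3)), (np.float64(25.6), np.float64(19.3))) cap74 [ 0.5849 -0.1799] pk20 [ 0.5907 -0.2382]
side blue (np.int32(264), (np.float64(340.9), np.float64(354.5)), (np.float64(341.0), np.float64(354.5)), (np.float64(17.0), np.float64(18.0))) cap74 [0.5379 0.2493] pk20 [0.5397 0.2191]
rack corners [array([ 0.717, -0.23 ]), array([ 0.707, -0.298]), array([ 0.423, -0.252]), array([ 0.433, -0.186])]
tray corners [array([0.631, 0.276]), array([0.633, 0.215]), array([0.382, 0.199]), array([0.379, 0.263])]
bottle [0.5797946  0.01466146] driver [0.35645152 0.00390075] [ 0.51262745 -0.00401811] box [0.77062968 0.01573434]
```

Both views agree within about 6 mm. The pocket spacing is 179.5 mm over three gaps, where 180 mm is expected. I'll hold tool yaw at 0, so tool x is world x and tool y is −world y. Then the fingers close across both rows, and the grasp and place heights are the same.

```bash
python3 -m inch '[0,0,0,0.116, 0,0,0,0.116, 0,0,0,0.116, 0,0,0,0.116, 0,0,0,0]' 1
python3 -m inch '[2,-2,0,0, 2,-3,0,0, 2,-3,0,0, 2,-3,0,0, 2,-3,0,0]'
python3 -c "
from h import *
s=get_state();print(s['tcp_pos'],s['orientation'],off((.4775,.246)))"
```

```text
clock: 0.57
tcp_pos: [0.2572, -0.5141, 0.2419]
orientation: [-0.0, 1.0, -0.002, -0.0]
wrist_force: [-0.9, 0.9, -0.6]
finger_gap: 0.0854
grip_force: 0.0
clock: 0.98
tcp_pos: [0.3577, -0.3729, 0.2421]
orientation: [-0.0, 1.0, 0.001, -0.0]
wrist_force: [1.6, 0.1, -0.3]
finger_gap: 0.0854
grip_force: 0.0
[ 0.35771927 -0.37287764  0.24205296] [-1.52540320e-04  9.99999049e-01  1.36938170e-03 -6.15665215e-05] [ 1.21475248e+01 -6.18547238e+01  1.73904061e-02]
```

```bash
python3 -m inch '[1,-4,0,0, 1,-4,0,0, 1,-4,0,0, 1,-4,0,0, 1,-4,0,0]' |head -2
python3 -m inch '[1,-4,0,0, 1,-4,0,0, 1,-4,0,0, 1,-4,0,0, 1,-4,0,0]'|head -2
python3 -m inch '[1,-4,0.5,0, 1,-4,0.5,0, 0,-4,0.5,0, 0,-4,0.5,0, 0,-3,0,0]'|head -2
python3 -m inch '[0,-1.6,0,0, 0,0,0,0, 0,0,0,0, 0,0,0,0, 0,0,0,0]'
python3 - <<'E'
from h import *
s=get_state(); I=eyes.camera_info('wrist'); im=eyes.read_camera('wrist'); cv2.imwrite('pics/w1.png',im[:,:,::-1])
print(s['tcp_pos'],I['xyz'],I['orientation'])
for c in HUE:
    for b in blobs(im,c,150)[:3]: print(c,b[0],b[1],'cap74',ray(I,*b[2],.074).round(4),off(ray(I,*b[2],.074),s).round(2))
E
```

```text
clock: 1.4
tcp_pos: [0.4072, -0.1724, 0.2423]
clock: 1.82
tcp_pos: [0.4573, 0.0278, 0.2424]
clock: 2.23
tcp_pos: [0.4759, 0.1449, 0.2239]
clock: 2.65
tcp_pos: [0.4763, 0.15, 0.2264]
orientation: [-0.032, 0.998, 0.054, -0.002]
wrist_force: [0.0, 0.2, -0.3]
finger_gap: 0.0855
grip_force: 0.0
[0.47629257 0.14999608 0.22635516] [0.54906149 0.15030344 0.35705981] [ 0.08497354  0.73957708 -0.65699359 -0.11901538]
red 860 (np.float64(221.7), np.float64(276.2)) cap74 [0.4246 0.2394] [-4.18 -9.42  0.6 ]
yellow 1022 (np.float64(216.9), np.float64(211.5)) cap74 [0.4797 0.2447] [ 1.36 -9.36  0.59]
green 1437 (np.float64(222.6), np.float64(51.5)) cap74 [0.5957 0.244 ] [12.89 -8.04  0.51]
blue 1241 (np.float64(218.0), np.float64(135.3)) cap74 [0.5385 0.2457] [ 7.22 -8.82  0.56]
```

View pics/w1.png

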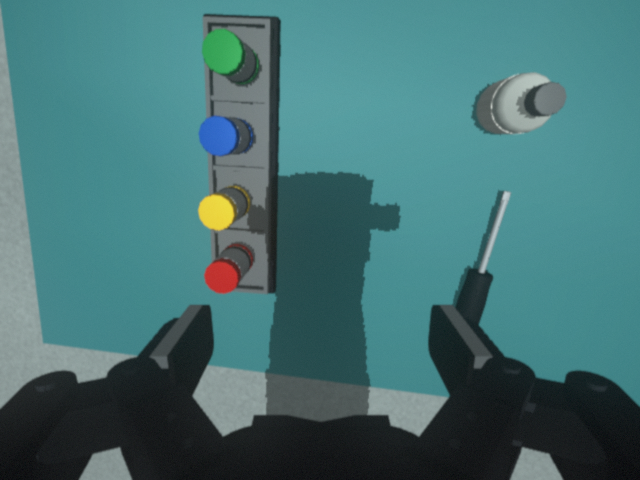

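The wrist picture shows the tray at left (red cap at (222,276), green at (223,51)), but the TCP stopped at y=0.150 and is tilted. Joint 6 (= q1+π−yaw) has run into its 3.14 limit. I'll unwind by a half turn, starting by backing off a little.

```bash
python3 -m inch '[0,0,0,-0.12, 0,0,0,-0.12, 0,0,0,-0.12, 0,0,0,-0.12, 0,0,0,-0.12]'
python3 -c "
from h import *
s=get_state();print(s['joint_pos'].round(3),q2r(s['orientation']).as_matrix().round(3))"
```

```text
clock: 3.12
tcp_pos: [0.4762, 0.1502, 0.2262]
orientation: [-0.031, 0.936, 0.349, 0.008]
wrist_force: [-0.7, 0.1, 0.5]
finger_gap: 0.0856
grip_force: 0.0
[ 0.107  0.167 -0.185  1.219  0.063  2.534] [[ 0.756  0.655 -0.007]
 [ 0.654 -0.754  0.063]
 [ 0.036 -0.052 -0.998]]
```

The commanded pose has kept the 3.6° tilt (q5 = 0.063). The mirror-image limit at q6 = −3.14 should take it out again, so I'll unwind that way.

```bash
python3 -m inch '[0,0,0,-0.12, 0,0,0,-0.12, 0,0,0,-0.12, 0,0,0,-0.12, 0,0,0,-0.12]' >/dev/null
python3 -m inch '[0,0,0,-0.12, 0,0,0,-0.12, 0,0,0,-0.12, 0,0,0,-0.12, 0,0,0,-0.12]' >/dev/null
python3 -m inch '[0,0,0,-0.12, 0,0,0,-0.12, 0,0,0,-0.12, 0,0,0,-0.12, 0,0,0,-0.12]' >/dev/null
python3 -m inch '[0,0,0,-0.12, 0,0,0,-0.12, 0,0,0,-0.12, 0,0,0,-0.12, 0,0,0,-0.12]' >/dev/null
python3 -m inch '[0,0,0,-0.12, 0,0,0,-0.12, 0,0,0,-0.12, 0,0,0,-0.12, 0,0,0,-0.12]' >/dev/null
python3 -m inch '[0,0,0,-0.12, 0,0,0,-0.12, 0,0,0,-0.12, 0,0,0,-0.12, 0,0,0,-0.12]' >/dev/null
python3 -m inch '[0,0,0,-0.12, 0,0,0,-0.12, 0,0,0,-0.12, 0,0,0,-0.12, 0,0,0,-0.12]' >/dev/null
python3 -m inch '[0,0,0,-0.12, 0,0,0,-0.12, 0,0,0,-0.12, 0,0,0,-0.12, 0,0,0,-0.12]' >/dev/null
python3 -m inch '[0,0,0,-0.12, 0,0,0,-0.12, 0,0,0,-0.12, 0,0,0,-0.12, 0,0,0,-0.12]' >/dev/null
cat >st.py <<'E'
from h import *
s=get_state();print(s['clock'],s['tcp_pos'].round(4),s['joint_pos'].round(3),'z',q2r(s['orientation']).as_matrix()[:,2].round(4),'x',q2r(s['orientation']).as_matrix()[:,0].round(3))
E
python3 st.py
python3 -m inch '[0,0,0,-0.12, 0,0,0,-0.12, 0,0,0,-0.03, 0,0,0,-0.03, 0,0,0,0]' >/dev/null
python3 st.py
```

```text
6.8667 [0.4762 0.1502 0.2262] [ 0.107  0.167 -0.185  1.219  0.063 -2.866] z [-0.0073  0.0629 -0.998 ] x [ 0.986 -0.167 -0.018]
7.2833 [0.4755 0.1557 0.2262] [ 0.121  0.168 -0.183  1.218  0.06  -3.14 ] z [-0.0065  0.0594 -0.9982] x [0.993 0.119 0.001]
```

```bash
python3 -m inch '[0,0,0,-0.12, 0,0,0,-0.12, 0,0,0,-0.12, 0,0,0,-0.12, 0,0,0,0]' >/dev/null
python3 st.py
python3 -m inch '[0,3,0,0, 0,3,0,0, 0,3,0,0, 0,3,0,0, 0,3,0,0]' >/dev/null
python3 st.py
```

```text
7.7 [0.435  0.278  0.2261] [ 0.435  0.201 -0.143  1.218 -0.039 -3.14 ] z [ 0.0246 -0.0319 -0.9992] x [0.907 0.42  0.009]
8.1167 [0.4669 0.204  0.236 ] [ 0.312  0.189 -0.136  1.237 -0.101 -3.14 ] z [ 0.0389 -0.0937 -0.9948] x [0.952 0.306 0.008]
```

I overshot: pushing the blocked limit does remove tilt, but strongly (q5 is now −0.101). I'll go to the upper limit and push back in small steps.

```bash
python3 -m inch '[0,0,0,0.124, 0,0,0,0.124, 0,0,0,0.124, 0,0,0,0.124, 0,0,0,0.124]' >/dev/null
python3 -m inch '[0,0,0,0.124, 0,0,0,0.124, 0,0,0,0.124, 0,0,0,0.124, 0,0,0,0.124]' >/dev/null
python3 -m inch '[0,0,0,0.124, 0,0,0,0.124, 0,0,0,0.124, 0,0,0,0.124, 0,0,0,0.124]' >/dev/null
python3 -m inch '[0,0,0,0.124, 0,0,0,0.124, 0,0,0,0.124, 0,0,0,0.124, 0,0,0,0.124]' >/dev/null
python3 -m inch '[0,0,0,0.124, 0,0,0,0.124, 0,0,0,0.124, 0,0,0,0.124, 0,0,0,0.124]' >/dev/null
python3 -m inch '[0,0,0,0.124, 0,0,0,0.124, 0,0,0,0.124, 0,0,0,0.124, 0,0,0,0.124]' >/dev/null
python3 -m inch '[0,0,0,0.124, 0,0,0,0.124, 0,0,0,0.124, 0,0,0,0.124, 0,0,0,0.124]' >/dev/null
python3 -m inch '[0,0,0,0.124, 0,0,0,0.124, 0,0,0,0.124, 0,0,0,0.124, 0,0,0,0.124]' >/dev/null
python3 -m inch '[0,0,0,0.124, 0,0,0,0.124, 0,0,0,0.124, 0,0,0,0.124, 0,0,0,0.124]' >/dev/null
python3 -m inch '[0,0,0,0.124, 0,0,0,0.124, 0,0,0,0.124, 0,0,0,0.124, 0,0,0,0.124]' >/dev/null
python3 st.py
python3 -m inch '[0,0,0,0.08, 0,-2,0,0, 0,0,0,0, 0,0,0,0, 0,0,0,0]' >/dev/null
python3 st.py
```

```text
12.2833 [0.4667 0.2047 0.236 ] [ 0.313  0.189 -0.136  1.237 -0.101  3.066] z [ 0.0391 -0.0929 -0.9949] x [0.925 0.379 0.001]
12.7 [0.463  0.2158 0.2338] [ 0.332  0.192 -0.137  1.233 -0.093  3.141] z [ 0.0376 -0.0847 -0.9957] x [0.945 0.326 0.008]
```

```bash
python3 -m inch '[0,-4,0,0, 0,-4,0,0, 0,-4,0,0, 0,-4,0,0, 0,0,0,0]' >/dev/null
python3 st.py
```

```text
13.1167 [0.4354 0.2914 0.2224] [ 0.452  0.218 -0.13   1.216 -0.028  3.141] z [ 0.0181 -0.0221 -0.9996] x [0.899 0.438 0.007]
```

Predictable: about 0.004 rad per cm. About 7 cm remains.

```bash
python3 -m inch '[0,-3.5,0,0, 0,-3,0,0, 0,0,0,0, 0,0,0,0, 0,0,0,0]' >/dev/null
python3 st.py
```

```text
13.5333 [0.4229 0.3185 0.2213] [ 0.496  0.227 -0.121  1.216 -0.004  3.141] z [ 8.1e-03 -6.0e-04 -1.0e+00] x [0.879 0.477 0.007]
```

Tilt is now 0.5°. I'll turn by −2.645 so that the tool x is −world x, then move over the yellow one.

```bash
python3 -m inch '[0,0,0,-0.124, 0,0,0,-0.124, 0,0,0,-0.124, 0,0,0,-0.124, 0,0,0,-0.124]' >/dev/null
python3 -m inch '[0,0,0,-0.124, 0,0,0,-0.124, 0,0,0,-0.124, 0,0,0,-0.124, 0,0,0,-0.124]' >/dev/null
python3 -m inch '[0,0,0,-0.124, 0,0,0,-0.124, 0,0,0,-0.124, 0,0,0,-0.124, 0,0,0,-0.124]' >/dev/null
python3 -m inch '[0,0,0,-0.124, 0,0,0,-0.124, 0,0,0,-0.124, 0,0,0,-0.124, 0,0,0,-0.124]' >/dev/null
python3 -m inch '[0,0,0,-0.083, 0,0,0,-0.082, -1.8,-2.5,0,0, -1.8,-2.5,0,0, -1.8,-2.5,0,0]' >/dev/null
python3 st.py
python3 - <<'E'
from h import *
s=get_state(); I=eyes.camera_info('wrist'); im=eyes.read_camera('wrist'); cv2.imwrite('pics/w2.png',im[:,:,::-1])
print(I['xyz'])
for c in HUE:
    for b in blobs(im,c,150)[:3]: print(c,b[0],b[1],b[3],'cap74',ray(I,*b[2],.074).round(4),off(ray(I,*b[2],.074),s).round(2))
E
```

```text
15.6167 [0.4774 0.2427 0.2219] [ 0.322  0.238 -0.106  1.219 -0.003  0.321] z [ 8.4e-03 -4.0e-04 -1.0e+00] x [-1.    -0.002 -0.008]
[0.40496246 0.243487   0.35225923]
red 1007 (np.float64(313.9), np.float64(158.1)) (np.float64(36.0), np.float64(34.0)) cap74 [0.4235 0.2389] [ 5.39 -0.38 -0.05]
yellow 907 (np.float64(321.6), np.float64(230.0)) (np.float64(34.0), np.float64(32.0)) cap74 [0.4786 0.245 ] [-0.12  0.22  0.  ]
green 800 (np.float64(319.3), np.float64(359.1)) (np.float64(31.0), np.float64(31.0)) cap74 [0.595  0.2432] [-11.76   0.02   0.1 ]
blue 901 (np.float64(321.3), np.float64(298.7)) (np.float64(33.2), np.float64(33.2)) cap74 [0.537  0.2448] [-5.96  0.19  0.05]
```

View pics/w2.png

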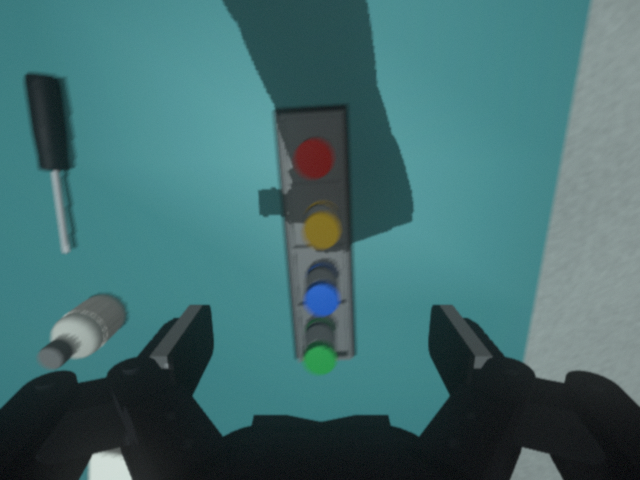

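The wrist view is now right: yellow is at (322,230), midway between the fingers and 2 mm off in y. Next I descend to TCP z≈0.044, which puts the tips 10 mm above the walls, and grip.

```bash
python3 -m inch '[0,0.2,3,0, 0,0,3,0, 0,0,3,0, 0,0,3,0, 0,0,2.5,0]' >/dev/null
python3 -m inch '[0,0,1.5,0, 0,0,1,0, 0,0,0.8,0, 0,0,0,0, 0,0,0,0]' ; python3 st.py
python3 -m inch '[0,0,0,0, 0,0,0,0, 0,0,0,0, 0,0,0,0, 0,0,0,0]' -1 30 >/dev/null
python3 -m inch '[0,0,0,0, 0,0,0,0, 0,0,0,0, 0,0,0,0, 0,0,0,0]'
```

```text
clock: 16.5
tcp_pos: [0.4786, 0.2459, 0.0441]
orientation: [0.004, -0.0, 1.0, 0.0]
wrist_force: [-0.0, 0.6, 0.7]
finger_gap: 0.0854
grip_force: 0.0
16.5 [0.4786 0.2459 0.0441] [ 0.327  0.381 -0.375  0.806 -0.003  0.326] z [ 8.3e-03  1.0e-04 -1.0e+00] x [-1.    -0.001 -0.008]
clock: 17.33
tcp_pos: [0.4786, 0.2461, 0.0443]
orientation: [0.004, -0.001, 1.0, 0.0]
wrist_force: [-1.3, -0.1, 5.4]
finger_gap: 0.0291
grip_force: 29.7
```

Gripped (gap 29 mm, 30 N). Lift and carry towards the yellow pocket.

```bash
python3 -m inch '[0,0,-1,0, 0,0,-2,0, 0,0,-3,0, 0,0,-3,0, 0,0,-2,0]' >/dev/null
python3 -m inch '[-0.5,-1.5,0,0, -1.2,-3.5,0,0, -1.2,-3.5,0,0, -1.2,-3.5,0,0, -1.2,-3.5,0,0]' 
python3 -m inch '[-1.2,-3.5,0,0, -1.2,-3.5,0,0, -1.2,-3.5,0,0, -1.2,-3.5,0,0, -1.2,-3.5,0,0]' >/dev/null
python3 -m inch '[-1.2,-3.5,0,0, -1.2,-3.5,0,0, -1.2,-3.5,0,0, -1,-3,0,0, -0.4,-1.3,0,0]' >/dev/null
python3 -m inch '[0,0,0,0, 0,0,0,0, 0,0,0,0, 0,0,0,0, 0,0,0,0]' |tail -2
python3 st.py
python3 - <<'E'
from h import *
s=get_state(); I=eyes.camera_info('wrist'); im=eyes.read_camera('wrist'); cv2.imwrite('pics/w3.png',im[:,:,::-1])
for c in HUE:
    for b in blobs(im,c,150)[:3]: print(c,b[0],b[1],b[3],'pk20',ray(I,*b[2],.02).round(4),off(ray(I,*b[2],.02),s).round(2))
print(off((.647,-.2525)))
E
```

```text
clock: 18.17
tcp_pos: [0.5304, 0.0897, 0.1544]
orientation: [0.004, -0.001, 1.0, 0.0]
wrist_force: [0.3, -0.3, -1.7]
finger_gap: 0.0294
grip_force: 30.1
finger_gap: 0.0293
grip_force: 30.1
19.4167 [ 0.6406 -0.2305  0.1552] [-0.465  0.548  0.191  1.207  0.004 -0.467] z [ 7.5e-03  3.0e-04 -1.0e+00] x [-1.    -0.003 -0.008]
red 1716 (np.float64(328.9), np.float64(10.7)) (np.float64(30.0), np.float64(87.0)) pk20 [ 0.4968 -0.2285] [14.38  0.24 -0.11]
yellow 6411 (np.float64(320.6), np.float64(358.0)) (np.float64(89.1), np.float64(89.8)) pk20 [ 0.7491 -0.2287] [-10.85   0.15   0.08]
yellow 4266 (np.float64(289.4), np.float64(240.1)) (np.float64(70.8), np.float64(67.7)) pk20 [ 0.6481 -0.2519] [-0.75 -2.15  0.01]
yellow 217 (np.float64(321.3), np.float64(274.5)) (np.float64(60.0), np.float64(20.1)) pk20 [ 0.6769 -0.2286] [-3.63  0.18  0.03]
blue 5518 (np.float64(301.8), np.float64(163.2)) (np.float64(76.0), np.float64(75.2)) pk20 [ 0.5895 -0.2433] [ 5.11 -1.27 -0.04]
[-0.62225991 -2.19449703  0.00464227]
```

View pics/w3.png

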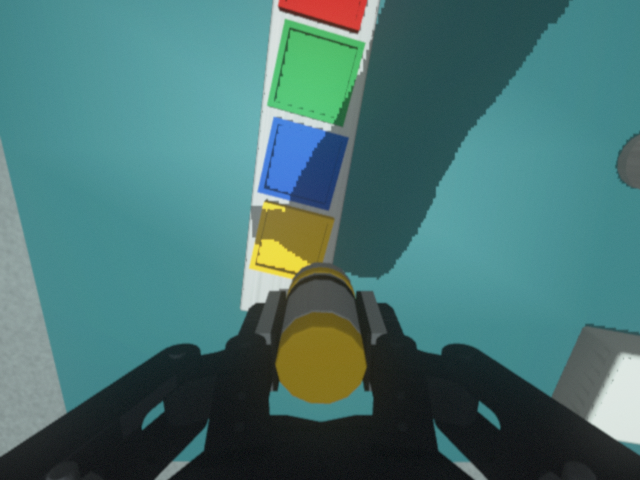

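The held objective is upright and the yellow pocket is at (289,240) px, i.e. (0.648, −0.252), agreeing with the top view. I'll shift by (−0.6, −2.2) cm, lower, and release.

```bash
python3 -m inch '[-0.3,-1.1,0,0, -0.3,-1.1,0,0, 0,0,1,0, 0,0,2,0, 0,0,2,0]' >/dev/null
python3 -m inch '[0,0,2,0, 0,0,1.5,0, 0,0,1,0, 0,0,0.7,0, 0,0,0,0]' ; python3 st.py
```

```text
clock: 20.3
tcp_pos: [0.6466, -0.2537, 0.0508]
orientation: [0.003, -0.0, 1.0, 0.001]
wrist_force: [0.6, 0.5, -2.0]
finger_gap: 0.0289
grip_force: 30.1
20.3 [ 0.6466 -0.2537  0.0508] [-0.491  0.642  0.089  1.014  0.004 -0.491] z [ 0.0052  0.0014 -1.    ] x [-1.    -0.001 -0.005]
```

```bash
python3 -m inch '[0,0,0,0, 0,0,0.2,0, 0,0,0.15,0, 0,0,0,0, 0,0,0,0]' ; python3 st.py
```

```text
clock: 20.72
tcp_pos: [0.6479, -0.254, 0.0501]
orientation: [0.004, -0.001, 1.0, -0.0]
wrist_force: [-0.1, 0.5, -1.4]
finger_gap: 0.0291
grip_force: 30.1
20.7167 [ 0.6479 -0.254   0.0501] [-0.49   0.642  0.087  1.008  0.004 -0.491] z [ 8.6e-03 -4.0e-04 -1.0e+00] x [-1.    -0.001 -0.009]
```

```bash
python3 -m inch '[0,0.1,0.2,0, 0,0,0.2,0, 0,0,0.15,0, 0,0,0,0, 0,0,0,0]' ; python3 st.py
```

```text
clock: 21.13
tcp_pos: [0.6478, -0.2528, 0.0444]
orientation: [0.004, -0.001, 1.0, -0.0]
wrist_force: [-1.7, 0.5, 2.7]
finger_gap: 0.0294
grip_force: 30.2
21.1333 [ 0.6478 -0.2528  0.0444] [-0.489  0.646  0.079  0.997  0.004 -0.49 ] z [ 0.0081 -0.     -1.    ] x [-1.    -0.001 -0.008]
```

It has touched the floor (2.7 N). Release, rise, look.

```bash
python3 -m inch '[0,0,0,0, 0,0,0,0, 0,0,0,0, 0,0,0,0, 0,0,0,0]' 1 >/dev/null
python3 -m inch '[0,0,0,0, 0,0,-1,0, 0,0,-2,0, 0,0,-4,0, 0,0,-4,0]' |tail -3
python3 -m inch '[0.6,3.5,-1,0, 0.6,3.9,0,0, 0.6,3.9,0,0, 0.6,3.9,0,0, 0.6,3.9,0,0]'|head -2
python3 - <<'E'
from h import *
I=eyes.camera_info('top'); im=eyes.read_camera('top'); cv2.imwrite('pics/t1.png',cv2.resize(im[150:350,140:480,::-1],None,fx=2,fy=2))
for b in blobs(im,'yellow')[:3]: print(b, ray(I,*b[1],.074),ray(I,*b[2],.02))
s=get_state(); print(off((.5372,.2445),s))
E
```

```text
wrist_force: [1.1, -0.1, 0.1]
finger_gap: 0.0856
grip_force: 0.0
clock: 22.38
tcp_pos: [0.6162, -0.0605, 0.165]
(np.int32(598), (np.float64(431.0), np.float64(210.6)), (np.float64(430.7), np.float64(210.9)), (np.float64(26.2), np.float64(26.3))) [ 0.63976882 -0.24213204] [ 0.64714631 -0.25308114]
[ 7.51756439 29.81218544  0.08137934]
```

View pics/t1.png

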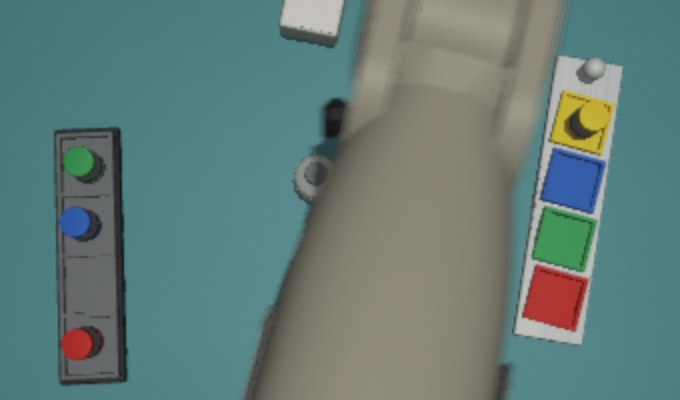

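Yellow stands upright in its pocket, with its cap at about (594,120) in the crop. Now blue, at (0.537, 0.2447).

```bash
python3 -m inch '[0.9,3.9,0,0, 0.9,3.9,0,0, 0.9,3.9,0,0, 0.9,3.9,0,0, 0.9,3.9,0,0]'>/dev/null
python3 -m inch '[0.9,3.5,0,0, 0.9,3,0,0, 0.7,2,0,0, 0.6,1,0,0, 0,0,0,0]'>/dev/null
python3 - <<'E'
from h import *
s=get_state(); I=eyes.camera_info('wrist'); im=eyes.read_camera('wrist')
print(s['tcp_pos'])
for b in blobs(im,'blue',150)[:2]: print(b[0],b[3],ray(I,*b[2],.074).round(4),off(ray(I,*b[2],.074),s).round(2))
E
python3 st.py
```

```text
[0.5392351  0.22978876 0.16379155]
1638 (np.float64(45.0), np.float64(45.0)) [0.5363 0.246 ] [ 0.29  1.62 -0.  ]
23.3167 [0.54   0.2283 0.1637] [ 0.264  0.362 -0.08   1.121 -0.003  0.262] z [ 8.3e-03 -4.0e-04 -1.0e+00] x [-1.    -0.003 -0.008]
```

```bash
python3 -m inch '[0.4,1.65,0,0, 0,0,2,0, 0,0,3,0, 0,0,2.5,0, 0,0,2,0]' >/dev/null
python3 -m inch '[0,0,1.2,0, 0,0,0.8,0, 0,0,0.4,0, 0,0,0,0, 0,0,0,0]' ; python3 st.py
python3 -m inch '[0,0,0,0, 0,0,0,0, 0,0,0,0, 0,0,0,0, 0,0,0,0]' -1 30 >/dev/null
python3 -m inch '[0,0,0,0, 0,0,0,0, 0,0,0,0, 0,0,0,0, 0,0,0,0]'
```

```text
clock: 24.15
tcp_pos: [0.5381, 0.2439, 0.0449]
orientation: [0.004, -0.0, 1.0, 0.0]
wrist_force: [-0.2, -0.0, 0.5]
finger_gap: 0.0854
grip_force: 0.0
24.15 [0.5381 0.2439 0.0449] [ 0.291  0.466 -0.235  0.861 -0.002  0.291] z [ 8.9e-03  2.0e-04 -1.0e+00] x [-1.    -0.    -0.009]
clock: 24.98
tcp_pos: [0.5375, 0.2447, 0.0447]
orientation: [0.004, -0.001, 1.0, 0.0]
wrist_force: [-0.6, -0.4, 5.4]
finger_gap: 0.0294
grip_force: 29.9
```

```bash
python3 -m inch '[0,0,-1,0, 0,0,-2,0, 0,0,-3,0, 0,0,-3,0, 0,0,-2,0]' >/dev/null
python3 -m inch '[-0.4,-1.5,0,0, -0.4,-3.5,0,0, -0.4,-3.5,0,0, -0.4,-3.5,0,0, -0.4,-3.5,0,0]' |tail -2
python3 -m inch '[-0.4,-3.5,0,0, -0.4,-3.5,0,0, -0.4,-3.5,0,0, -0.4,-3.5,0,0, -0.4,-3.5,0,0]' >/dev/null
python3 -m inch '[-0.35,-3.5,0,0, -0.35,-3.5,0,0, -0.35,-3.5,0,0, 0,-3,0,0, 0,-1.5,0,0]' >/dev/null
python3 -m inch '[0,-0.8,0,0, 0,0,0,0, 0,0,0,0, 0,0,0,0, 0,0,0,0]' |tail -2
python3 st.py
python3 - <<'E'
from h import *
s=get_state(); I=eyes.camera_info('wrist'); im=eyes.read_camera('wrist')
cv2.imwrite('pics/w4.png',im[:,:,::-1])
for c in('green','red'):
  for b in blobs(im,c,150)[:1]: print(c,b[0],b[3],ray(I,*b[2],.02).round(4))
print(off((.5888,-.2435),s))
E
```

```text
finger_gap: 0.029
grip_force: 29.9
finger_gap: 0.0289
grip_force: 30.0
27.0667 [ 0.5874 -0.2416  0.1546] [-0.519  0.459  0.046  1.151  0.004 -0.522] z [ 7.5e-03  5.0e-04 -1.0e+00] x [-1.    -0.003 -0.007]
green 1337 (np.float64(56.2), np.float64(49.9)) [ 0.5404 -0.2299]
red 6962 (np.float64(81.9), np.float64(89.1)) [ 0.4713 -0.2248]
[-0.14291769 -0.18552107  0.00097431]
```

```bash
python3 -m inch '[-0.05,-0.2,1,0, 0,0,2,0, 0,0,2.5,0, 0,0,2,0, 0,0,1.3,0]' >/dev/null
python3 -m inch '[0,0,0.8,0, 0,0,0.5,0, 0,0,0.3,0, 0,0,0.2,0, 0,0,0,0]'  >/dev/null; python3 st.py
python3 -m inch '[0,0,0.15,0, 0,0,0.15,0, 0,0,0.1,0, 0,0,0,0, 0,0,0,0]'; python3 st.py
```

```text
27.95 [ 0.5891 -0.2456  0.0489] [-0.522  0.542 -0.095  0.926  0.004 -0.524] z [ 8.6e-03 -4.0e-04 -1.0e+00] x [-1.    -0.001 -0.009]
clock: 28.37
tcp_pos: [0.5888, -0.2456, 0.0448]
orientation: [0.004, -0.0, 1.0, -0.0]
wrist_force: [0.7, 0.3, -1.5]
finger_gap: 0.0294
grip_force: 30.0
28.3667 [ 0.5888 -0.2456  0.0448] [-0.523  0.546 -0.1    0.918  0.004 -0.524] z [ 8.2e-03 -2.0e-04 -1.0e+00] x [-1.    -0.001 -0.008]
```

Within 2 mm of the pocket centre, with 8 mm of clearance. Release, then go on to green at about (0.5953, 0.2435).

```bash
python3 -m inch '[0,0,0,0, 0,0,0,0, 0,0,0,0, 0,0,0,0, 0,0,0,0]' 1 >/dev/null
python3 -m inch '[0,0,0,0, 0,0,-1,0, 0,0,-2,0, 0,0,-4,0, 0,0,-4,0]' |tail -2
python3 -m inch '[0,3.5,-1,0, 0,3.9,0,0, 0,3.9,0,0, 0,3.9,0,0, 0,3.9,0,0]'|head -2
python3 -m inch '[0,3.9,0,0, 0,3.9,0,0, 0,3.9,0,0, 0,3.9,0,0, 0,3.5,0,0]'>/dev/null
python3 -m inch '[0,3.5,0,0, 0,3,0,0, 0,2,0,0, 0,1,0,0, 0,0,0,0]'>/dev/null
python3 - <<'E'
from h import *
s=get_state(); I=eyes.camera_info('wrist'); im=eyes.read_camera('wrist')
for b in blobs(im,'green',150)[:2]: print(b[0],b[3],ray(I,*b[2],.074).round(4),off(ray(I,*b[2],.074),s).round(2))
I=eyes.camera_info('top'); im=eyes.read_camera('top'); cv2.imwrite('pics/t2.png',cv2.resize(im[150:350,140:480,::-1],None,fx=2,fy=2))
E
python3 st.py
```

```text
finger_gap: 0.0852
grip_force: 0.0
clock: 29.62
tcp_pos: [0.5875, -0.053, 0.1658]
1486 (np.float64(43.4), np.float64(42.9)) [0.5946 0.2444] [-0.76  1.09  0.01]
30.55 [0.5873 0.231  0.1648] [ 0.249  0.446  0.05   1.168 -0.003  0.248] z [ 7.9e-03 -6.0e-04 -1.0e+00] x [-1.    -0.001 -0.008]
```

View pics/t2.png

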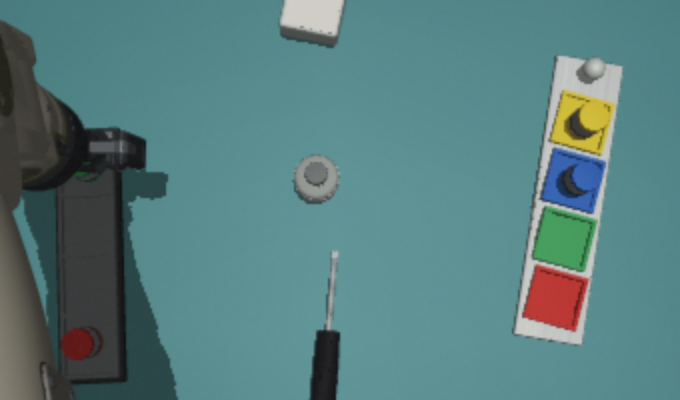

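Yellow and blue both stand in their pockets, and the bystanders haven't moved. Grip green.

```bash
python3 -m inch '[-0.67,1.28,0,0, 0,0,2,0, 0,0,3,0, 0,0,2.5,0, 0,0,2,0]' >/dev/null
python3 -m inch '[0,0,1.2,0, 0,0,0.8,0, 0,0,0.5,0, 0,0,0,0, 0,0,0,0]'>/dev/null ; python3 st.py
python3 -m inch '[0,0,0,0, 0,0,0,0, 0,0,0,0, 0,0,0,0, 0,0,0,0]' -1 30 >/dev/null
python3 -m inch '[0,0,0,0, 0,0,0,0, 0,0,0,0, 0,0,0,0, 0,0,0,0]'
python3 -c "
from h import *
print(off((.5295,-.2343)))"
```

```text
31.3833 [0.5957 0.2441 0.0456] [ 0.265  0.554 -0.083  0.925 -0.002  0.265] z [ 9.2e-03  3.0e-04 -1.0e+00] x [-1.    -0.001 -0.009]
clock: 32.22
tcp_pos: [0.5952, 0.2445, 0.0451]
orientation: [0.004, -0.001, 1.0, 0.0]
wrist_force: [-0.9, 0.0, 5.5]
finger_gap: 0.0291
grip_force: 30.0
[  6.62150973 -47.87240587  -0.07353816]
```

```bash
python3 -m inch '[0,0,-1,0, 0,0,-2,0, 0,0,-3,0, 0,0,-3,0, 0,0,-2,0]' >/dev/null
python3 -m inch '[0.5,-1.5,0,0, 0.5,-3.5,0,0, 0.5,-3.5,0,0, 0.5,-3.5,0,0, 0.5,-3.5,0,0]' |tail -2
python3 -m inch '[0.5,-3.5,0,0, 0.5,-3.5,0,0, 0.5,-3.5,0,0, 0.5,-3.5,0,0, 0.5,-3.5,0,0]' >/dev/null
python3 -m inch '[0.5,-3.5,0,0, 0.5,-3.5,0,0, 0.6,-3.5,0,0, 0,-2.5,0,0, 0,-1.5,0,0]' >/dev/null
python3 -m inch '[0,-0.3,0,0, 0,0,0,0, 0,0,0,0, 0,0,0,0, 0,0,0,0]' |tail -2
python3 st.py
python3 -c "
from h import *
print(off((.5295,-.2343)))"
```

```text
finger_gap: 0.0298
grip_force: 30.0
finger_gap: 0.0294
grip_force: 30.0
34.3 [ 0.5286 -0.2322  0.1541] [-0.555  0.352 -0.119  1.094  0.004 -0.558] z [ 7.5e-03  5.0e-04 -1.0e+00] x [-1.    -0.003 -0.007]
[-0.08553531 -0.21422047  0.00054009]
```

```bash
python3 -m inch '[0,-0.1,1,0, 0,0,2,0, 0,0,2.5,0, 0,0,2,0, 0,0,1.3,0]' >/dev/null
python3 -m inch '[0,0,0.8,0, 0,0,0.5,0, 0,0,0.3,0, 0,0,0.2,0, 0,0,0,0]'  >/dev/null; python3 st.py
python3 -m inch '[0,0,0.1,0, 0,0,0.1,0, 0,0,0.1,0, 0,0,0,0, 0,0,0,0]'; python3 st.py
```

```text
35.1333 [ 0.5298 -0.2349  0.0484] [-0.558  0.444 -0.262  0.858  0.004 -0.559] z [ 8.6e-03 -5.0e-04 -1.0e+00] x [-1.    -0.001 -0.009]
clock: 35.55
tcp_pos: [0.5294, -0.2348, 0.0452]
orientation: [0.004, -0.0, 1.0, -0.0]
wrist_force: [-0.1, -0.4, -1.4]
finger_gap: 0.0296
grip_force: 30.0
35.55 [ 0.5294 -0.2348  0.0452] [-0.558  0.447 -0.265  0.851  0.004 -0.559] z [ 8.e-03 -1.e-04 -1.e+00] x [-1.    -0.001 -0.008]
```

Release and go to red at (0.423, 0.239).

```bash
python3 -m inch '[0,0,0,0, 0,0,0,0, 0,0,0,0, 0,0,0,0, 0,0,0,0]' 1 >/dev/null
python3 -m inch '[0,0,0,0, 0,0,-1,0, 0,0,-2,0, 0,0,-4,0, 0,0,-4,0]' |tail -2
python3 -m inch '[0.8,3.5,-1,0, 0.8,3.9,0,0, 0.8,3.9,0,0, 0.8,3.9,0,0, 0.8,3.9,0,0]'|head -2
python3 -m inch '[0.8,3.9,0,0, 0.8,3.9,0,0, 0.8,3.9,0,0, 0.8,3.9,0,0, 0.8,3.5,0,0]'>/dev/null
python3 -m inch '[0.8,3,0,0, 0.8,2.5,0,0, 0.6,2,0,0, 0,1,0,0, 0,0,0,0]'>/dev/null
python3 - <<'E'
from h import *
s=get_state(); I=eyes.camera_info('wrist'); im=eyes.read_camera('wrist')
for b in blobs(im,'red',150)[:2]: print(b[0],b[3],ray(I,*b[2],.074).round(4),off(ray(I,*b[2],.074),s).round(2))
I=eyes.camera_info('top'); im=eyes.read_camera('top'); cv2.imwrite('pics/t3.png',cv2.resize(im[150:350,140:480,::-1],None,fx=2,fy=2))
E
python3 st.py
```

```text
finger_gap: 0.0856
grip_force: 0.0
clock: 36.8
tcp_pos: [0.4877, -0.0424, 0.1659]
1562 (np.float64(44.0), np.float64(44.0)) [0.4213 0.2403] [ 0.47  0.65 -0.  ]
37.7333 [0.4263 0.2319 0.1646] [ 0.335  0.175 -0.33   1.058 -0.003  0.333] z [ 8.4e-03 -4.0e-04 -1.0e+00] x [-1.    -0.002 -0.008]
```

View pics/t3.png

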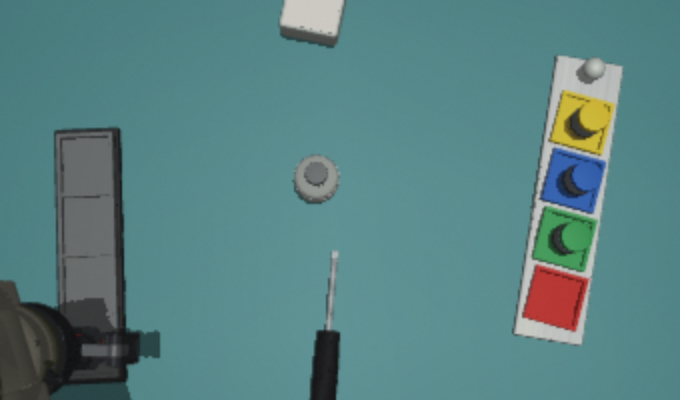

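Three are seated, and only red is left.

```bash
python3 -m inch '[0.5,0.75,0,0, 0,0,2,0, 0,0,3,0, 0,0,2.5,0, 0,0,2,0]' >/dev/null
python3 -m inch '[0,0,1.2,0, 0,0,0.8,0, 0,0,0.5,0, 0,0,0,0, 0,0,0,0]'>/dev/null ; python3 st.py
python3 -m inch '[0,0,0,0, 0,0,0,0, 0,0,0,0, 0,0,0,0, 0,0,0,0]' -1 30 >/dev/null
python3 -m inch '[0,0,0,0, 0,0,0,0, 0,0,0,0, 0,0,0,0, 0,0,0,0]'
python3 -c "
from h import *
print(off((.4702,-.2252)))"
```

```text
38.5667 [0.4224 0.2395 0.0447] [ 0.352  0.294 -0.506  0.763 -0.003  0.352] z [ 8.4e-03  2.0e-04 -1.0e+00] x [-1.    -0.    -0.008]
clock: 39.4
tcp_pos: [0.4222, 0.2398, 0.0447]
orientation: [0.004, -0.001, 1.0, 0.0]
wrist_force: [-1.9, 0.1, 5.5]
finger_gap: 0.0291
grip_force: 29.6
[-4.75093183e+00 -4.65056419e+01  2.73024355e-02]
```

```bash
python3 -m inch '[0,0,-1,0, 0,0,-2,0, 0,0,-3,0, 0,0,-3,0, 0,0,-2,0]' >/dev/null
python3 -m inch '[-0.4,-1.5,0,0, -0.4,-3.5,0,0, -0.4,-3.5,0,0, -0.4,-3.5,0,0, -0.4,-3.5,0,0]' |tail -2
python3 -m inch '[-0.4,-3.5,0,0, -0.4,-3.5,0,0, -0.4,-3.5,0,0, -0.4,-3.5,0,0, -0.4,-3.5,0,0]' >/dev/null
python3 -m inch '[-0.3,-3.5,0,0, -0.3,-3.5,0,0, -0.1,-3,0,0, 0,-2,0,0, 0,-1.1,0,0]' >/dev/null
python3 -m inch '[0,-0.4,0,0, 0,0,0,0, 0,0,0,0, 0,0,0,0, 0,0,0,0]' |tail -2
python3 st.py
python3 -c "
from h import *
print(off((.4702,-.2252)))"
```

```text
finger_gap: 0.0292
grip_force: 30.1
finger_gap: 0.0295
grip_force: 30.1
41.4833 [ 0.4685 -0.2239  0.1547] [-0.603  0.245 -0.266  1.054  0.005 -0.606] z [ 7.6e-03  4.0e-04 -1.0e+00] x [-1.    -0.003 -0.008]
[-0.17102031 -0.1258513   0.00125855]
```

```bash
python3 -m inch '[-0.1,0,1,0, 0,0,2,0, 0,0,2.5,0, 0,0,2,0, 0,0,1.3,0]' >/dev/null
python3 -m inch '[0,0,0.8,0, 0,0,0.5,0, 0,0,0.3,0, 0,0,0.2,0, 0,0,0,0]'  >/dev/null; python3 st.py
python3 -m inch '[0,0,0.15,0, 0,0,0.15,0, 0,0,0.1,0, 0,0,0,0, 0,0,0,0]'; python3 st.py
```

```text
42.3167 [ 0.4707 -0.2254  0.0489] [-0.603  0.349 -0.411  0.803  0.004 -0.604] z [ 8.6e-03 -5.0e-04 -1.0e+00] x [-1.    -0.001 -0.009]
clock: 42.73
tcp_pos: [0.4705, -0.2254, 0.0448]
orientation: [0.004, -0.001, 1.0, -0.0]
wrist_force: [0.8, -0.3, -1.0]
finger_gap: 0.0291
grip_force: 30.2
42.7333 [ 0.4705 -0.2254  0.0448] [-0.603  0.354 -0.416  0.794  0.004 -0.604] z [ 8.1e-03 -2.0e-04 -1.0e+00] x [-1.    -0.001 -0.008]
```

```bash
python3 -m inch '[0,0,0,0, 0,0,0,0, 0,0,0,0, 0,0,0,0, 0,0,0,0]' 1 >/dev/null
python3 -m inch '[0,0,0,0, 0,0,-1,0, 0,0,-2,0, 0,0,-4,0, 0,0,-4,0]' |tail -2
python3 -m inch '[0,2,-3,0, 0,3,-2,0, 0,3,0,0, 0,3,0,0, 0,3,0,0]'>/dev/null
python3 -m inch '[0,3,0,0, 0,2,0,0, 0,0,0,0, 0,0,0,0, 0,0,0,0]'|head -2
python3 - <<'E'
from h import *
for n,c in(('top',(150,350,140,480)),('side',(120,270,270,480))):
    im=eyes.read_camera(n); cv2.imwrite(f'pics/{n}f.png',cv2.resize(im[c[0]:c[1],c[2]:c[3],::-1],None,fx=2,fy=2))
E
```

```text
finger_gap: 0.0855
grip_force: 0.0
clock: 44.4
tcp_pos: [0.4691, -0.0356, 0.2052]
```

View pics/topf.png

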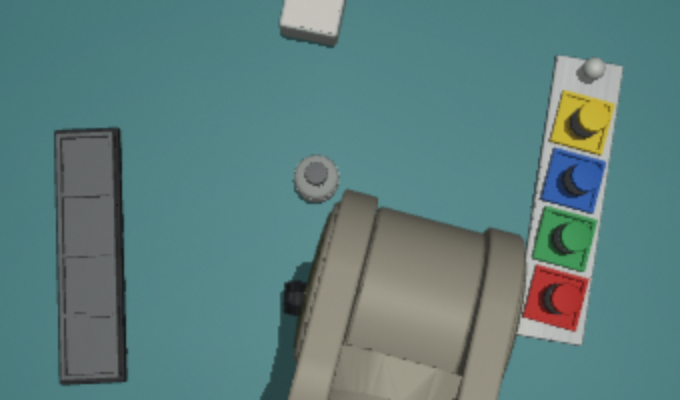

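View pics/sidef.png

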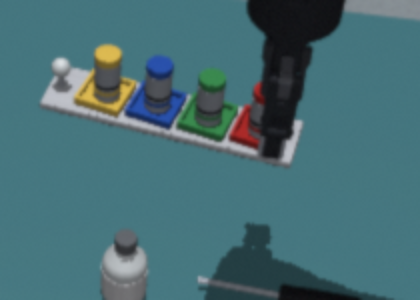

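All four stand upright in their own pockets. The tray is empty, the bystanders haven't moved, and the gripper is clear at z=0.205.

```bash
python3 -c "
from workcell import env
print(env.hand_in())"
```

```text
the job is handed in; nothing more can be done
None
```

All four objectives are upright in their own-colour pockets, filled yellow, blue, green, red from the white ball, and the job was handed in with the arm clear at about 44 s; `hand_in` returned no verdict.

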